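# Close the thermal cycler and start the run

## Task

Get the thermal cycler running using only your fingertips: gently push the tray with the orange tube block fully home, then push the blue lid down until it is fully shut, then press the green start button all the way down and let go. Lift and carry nothing: the tube block stays seated in its tray. Do not press the red button, do not press the green one before tray and lid are closed, and leave everything else on the bench where it stands.

Things in the scene. Friction and masses are not known exactly. Their poses are not given: they have to be found in the camera images.
- cycler: Thermal cycler fixed to the bench, white and grey, 260 deep (x) x 300 wide (y); origin under its centre, on the bench; front faces its -x (the robot), its +y is left seen from the robot. Only position and yaw vary. Control side: y -150 to -25, x -130 to 50, top at 115. Behind x = 50 the housing is 140 high. Tray and lid are centred on y = 50.
- tray (a joint): How far the tray is slid out towards the robot, along the cycler's -x, in m: 0 = fully home against its stop, up to 0.09. It slides with about 2.5 N of friction and some drag and stays where it is left.
- tray_front (a point): Centre of the outer face of the tray's blue front panel, 148 wide, 47 high, 12 thick, flat, its top 100 above the bench. Axes as the cycler's. It moves with the tray; with the tray home it is 142 in front of the cycler's origin. The orange tube block starts 24 mm behind this face.
- lid (a joint): Opening angle of the blue lid in rad: 0 = fully shut and flat, up to 1.45. It swings on a level hinge at its rear, along the cycler's y; stiff, it stays at any angle. A few N downwards on its front edge moves it, more when steep.
- lid_hinge (a point): Point on the lid's hinge axis, at mid-width, 118 above the bench; fixed to the cycler, axes as the cycler's. The lid reaches from here 150 towards the robot, is 170 wide; its outer face is 27 above the plane of the hinge (145 above the bench when shut).
- lid_edge (a point): Middle of the lid's front edge on its outer (upper) face, 150 from the hinge; axes turn with the lid.
- start (a joint): Travel of the green start button in m: 0 up, 0.006 fully down (5 N); springs back.
- start_top (a point): Centre of the top of the green start button, round, 32 across, on a dark housing on the control side; pressed straight down. The green and red buttons stand about 60 mm apart one behind the other, and either may be the nearer one.
- stop (a joint): Travel of the red stop button in m, as the green one.
- stop_top (a point): Centre of the top of the red stop button, 32 across.
- plate (a joint): How far the orange tube block is lifted straight up out of its seat in the tray, in m: 0 = seated (held down only by its weight), up to 0.08.
- plate_top (a point): Centre of the top of the orange tube block, at the height of its tube caps, 98 above the bench when seated; block 85 x 127 (cycler's y), 28 high, capped tubes to 37. It rides in the tray.
- foam_rack: Yellow foam rack of tubes 100 x 150 x 53 high, loose on the bench; origin under its centre.
- mini_rack: Small blue tube rack 50 x 90 x 44 high, loose; origin under its centre.
- amber_bottle: Amber glass bottle, white cap, 68 across, 150 high, loose; origin under its centre.
- blue_bottle: Clear glass bottle, blue cap, 68 across, 150 high, loose; origin under its centre.
- flask: Green glass conical flask 84 across the foot, 125 high, loose; origin under its centre.
- tip_box: Grey tip box with red lid, 80 x 116 x 68 high, loose; origin under its centre.
- beaker: White beaker 64 across, 80 high, loose; origin under its centre.

How it is judged (in metres and radians):
On the way, in this order (a step that is already met when the one before it is completed fails the run):
1. the tray is fully home, with the lid still open (value of joint tray below 0.004 m), for 0.2 s.
2. the lid is fully shut over the tray (value of joint tray below 0.004 m and value of joint lid below 0.035 rad), for 0.2 s.
3. the green button is pressed down (all of step 2 and value of joint start above 0.0045 m), for 0.05 s.
4. the green button is let go (all of step 2 and value of joint start below 0.0015 m), for 0.1 s.
At the end, for the whole second after the job is handed in: Tray within 4 mm of fully home, lid within 0.035 rad of shut, both buttons up, the tube block seated (lifted less than 4 mm) (all of step 4 and value of joint stop below 0.0015 m and value of joint plate below 0.004 m); the robot touches nothing.
It fails at once if the tube block is lifted from its seat in the tray by 8 mm or more (value of joint plate above 0.008 m).
It fails at once if the tray is slammed (faster than 0.35 m/s) (velocity of joint tray below -0.35 m/s).
It fails at once if the red button is pressed (value of joint stop above 0.003 m).
It fails at once if the green button is pressed while the tray or lid is open (value of joint start above 0.003 m and (value of joint tray above 0.008 m or value of joint lid above 0.06 rad)).
It fails at once if a rack, bottle, flask, tip box or beaker is shifted more than 30 mm, lifted or tipped (distance of any of foam_rack, mini_rack, amber_bottle, blue_bottle, flask, tip_box, beaker from where it was at the start of the episode above 0.03 m or angle between any of foam_rack, mini_rack, amber_bottle, blue_bottle, flask, tip_box, beaker's own z axis and vertical above 0.3 rad).
It also fails if it takes over 58 s, if anything falls off the work surface, if the arm or the gripper's body presses on something with over 40 N, if the wrist force passes 120 N, or if a joint passes its speed limit or range.

## Robot

A 6-joint arm with a two-finger parallel gripper is mounted at the origin on the work surface. World frame = base frame: x ahead of the robot, y to its left, z up, the work surface at z = 0. Lengths are in mm, angles in rad, forces in N, time in s.
With the tool pointing down it reaches from about 350 to 775 mm from the base axis. Payload 7.3 kg.
Tool frame: the origin (TCP) lies at the very end of the fingers, on their centre line; the grasp point (between the pads) lies 19 mm behind it; z points along the fingers, y is the line along which they close (so a half turn about z gives the same grasp; the last joint's range is limited). The gripper opens to 92 mm and grips with 3 to 60 N. Pads are 19 mm wide; open, the fingers measure 130 mm over their backs; the gripper's body (75 mm by 190 mm) begins 47 mm behind the grasp point.
Start: joints at [1.016, 0.342, 1.524, -0, 1.275, -0.146], TCP at [208.68, 481.765, 226.741] pointing down, gripper open.
Joint ranges: [-2.53, 2.53], [-0.77, 2.02], [0.04, 2.7], [-1, 4.14], [0.28, 2.66], [-3.11, 3.11]. Speed limits (rad/s): [2.57, 2.57, 3.14, 3.14, 3.14, 3.14].

## Interface

Orientations are given as [roll, pitch, yaw] about the fixed x, y, z axes, in that order (R = Rz(yaw) Ry(pitch) Rx(roll)).
In Python, from plant import bot gives the robot as it stands.
- The arm moves only by the tool apply_moves, never from a script. Its argument "motion" is text: rows parted by semicolons, each of 4 numbers parted by spaces: the shift along the tool's x, y, z in m, then the turn about the tool's z in degrees. A call has 1 to 8 rows; each row shifts and turns the commanded pose from where the row before left it, along the tool's axes as they then stand; what a row does not reach is not made up. A row lasts 1/8 s, in which the tool goes at most 62.5 mm and 10.7 degrees, less where a joint would pass 70% of its speed; a pose out of reach is approached as far as the arm can. A call with a gripper value outside its range is refused whole. "fingers" is the opening, from -1 (shut) to 1 (fully open), set as the call begins (left out, the last holds). The fingers move at their own pace and stop on an object; the grip force is fixed at half the most. Time passes only in rows, so rows that do not move let the fingers close. It gives the time, the measured TCP pose, the force, the opening and the grip force at its end, in the units of the state.
- bot.get_obs(): the state, without advancing time (a new reading comes with each control period).
- bot.capture(name): name is "scene" or "top"; returns a dict with "img" (400x640x3 uint8, blue, green, red), "range_z" (400x640 float32, mm along the optical axis (not along the pixel's ray), 0 where there is no reading), "fx", "fy", "cx", "cy" (pixels), "D" ([k1, k2, p1, p2, k3] as OpenCV has them; the pictures are not rectified), "world_from_camera" (4x4, takes a point from camera to world coordinates). Camera axes: x right, y down, z forward; pixel columns grow to the right and rows downward; lengths in mm; the calibration is good to about 2 mm. A picture is of the moment at which its call begins.
- bot.close_job(): hands the job in; it is judged then, once.
Trained networks look in a picture, given as the dict that the camera call returned (one of the last four; its "shot" number tells which), for a name from the list of things; names that differ only in an ending like _2 or _b are one class to them, and where a whole thing is asked for, a point or a joint stands for the part that bears it (a point fixed in the world has none). Each returns a list of dicts, best first, with "p" (0 to 1); they miss things now and then, are a little off and sometimes report something else, mostly with a low value. They report only what shows in the picture. A call takes as long as a camera call.
- bot.cut_out(picture, thing): "pixels" (400x640 bool, what is visible of it) and "point" ([column, row] in pixels, amid what is visible of it).
The state is a dict: "time": time; "joint_positions": joint angles; "dq": joint speeds; "tau": joint torques, N m; "tool_pos": TCP position; "tcp_rot": TCP orientation; "contact_force": force on the tool from outside, world axes, zero at the start; "moment": the same for the moment, N m; "grip_width": finger opening in mm; "finger_force": force on a finger pad.
Only numpy, scipy, OpenCV 4.12 (cv2) and the standard library are available. Lean on these libraries where they do the work, as an engineer would, in place of code of your own. Each camera call takes 0.05 s, during which the arm holds its last target. There are 200 camera calls.

## Working session

There is one attempt and no reset: what is moved stays moved. The work goes in short steps, Python scripts to look and compute and a tool call to move; the robot and the scene stay as the last step left them, time stands still between calls to the robot, and variables do not carry over. Pictures are saved under pics/ and viewed, at most 10 in all, crops included, and the job is handed in when it is done.

Besides the shell and the picture viewer there is one more tool, called after "Emit:" as name(argument=value, ...) on one line, values as JSON. apply_moves: Moves the arm, as the interface text tells. Its arguments: {"type":"object","properties":{"motion":{"type":"string"},"fingers":{"type":"number"}},"required":["motion"]}

```bash
mkdir -p pics; cat > h.py <<'E'
import numpy as np, cv2
from plant import bot
def w(pic,mask):
    v,u=np.nonzero(mask&(pic["range_z"]>0)); z=pic["range_z"][v,u]
    K=np.array([[pic["fx"],0,pic["cx"]],[0,pic["fy"],pic["cy"]],[0,0,1.]])
    n=cv2.undistortPoints(np.stack([u,v],1).astype(float).reshape(-1,1,2),K,np.array(pic["D"],float)).reshape(-1,2)
    P=np.c_[n*z[:,None],z,np.ones(len(z))]
    return (P@np.array(pic["world_from_camera"]).T)[:,:3]
E
python3 - <<'E'
from h import *
o=bot.get_obs(); print({k:np.round(o[k],3).tolist() for k in ("time","tool_pos","tcp_rot","contact_force","grip_width")})
for c in ("scene","top"):
    p=bot.capture(c); cv2.imwrite(f"pics/{c}0.png",p["img"])
    for t in ("cycler","tray_front","lid_edge","start_top","stop_top","plate_top"):
        for d in bot.cut_out(p,t)[:2]:
            q=w(p,d["pixels"])
            if len(q): print(c,t,round(d["p"],2),np.round(d["point"]).tolist(),len(q),"med",np.median(q,0).round(0).tolist(),"lo",np.percentile(q,3,0).round(0).tolist(),"hi",np.percentile(q,97,0).round(0).tolist())
E
```

```text
{'time': 0.0, 'tool_pos': [208.478, 481.402, 226.051], 'tcp_rot': [-3.14, -0.0, 2.733], 'contact_force': [0.181, 1.015, 1.009], 'grip_width': 91.68}
scene cycler 0.71 [367.0, 221.0] 13812 med [654.0, -79.0, 115.0] lo [483.0, -212.0, 33.0] hi [786.0, 75.0, 257.0]
scene cycler 0.68 [313.0, 204.0] 1944 med [514.0, -34.0, 89.0] lo [462.0, -101.0, 61.0] hi [572.0, 31.0, 100.0]
scene tray_front 0.82 [310.0, 205.0] 2081 med [512.0, -33.0, 89.0] lo [457.0, -101.0, 57.0] hi [572.0, 38.0, 100.0]
scene lid_edge 0.67 [368.0, 179.0] 2147 med [647.0, -25.0, 223.0] lo [602.0, -88.0, 138.0] hi [693.0, 73.0, 262.0]
scene lid_edge 0.54 [403.0, 103.0] 768 med [685.0, 406.0, 83.0] lo [655.0, 393.0, 8.0] hi [715.0, 432.0, 150.0]
scene start_top 0.43 [330.0, 242.0] 126 med [591.0, -163.0, 136.0] lo [578.0, -175.0, 130.0] hi [604.0, -149.0, 140.0]
scene plate_top 0.65 [321.0, 201.0] 1315 med [525.0, -29.0, 90.0] lo [486.0, -88.0, 83.0] hi [567.0, 34.0, 100.0]
top cycler 0.57 [330.0, 165.0] 8902 med [627.0, -37.0, 114.0] lo [475.0, -189.0, 46.0] hi [776.0, 96.0, 258.0]
top cycler 0.41 [186.0, 186.0] 520 med [574.0, 409.0, 100.0] lo [551.0, 389.0, 26.0] hi [606.0, 441.0, 151.0]
top tray_front 0.55 [326.0, 206.0] 1715 med [513.0, -17.0, 88.0] lo [457.0, -86.0, 59.0] hi [572.0, 49.0, 101.0]
top tray_front 0.45 [332.0, 166.0] 9125 med [626.0, -38.0, 114.0] lo [474.0, -191.0, 43.0] hi [777.0, 96.0, 258.0]
top stop_top 0.48 [461.0, 222.0] 1115 med [447.0, -436.0, 65.0] lo [410.0, -498.0, 6.0] hi [488.0, -387.0, 70.0]
top plate_top 0.93 [328.0, 198.0] 1137 med [525.0, -17.0, 89.0] lo [483.0, -76.0, 80.0] hi [568.0, 41.0, 100.0]
```

View pics/scene0.png

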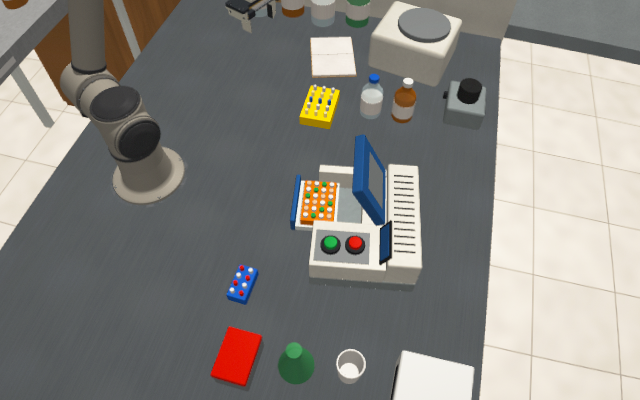

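View pics/top0.png

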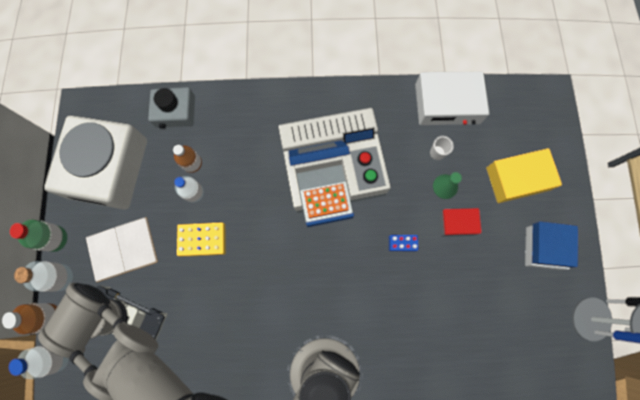

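The scene picture shows the tray out with the orange block at (320,202), the lid steeply open at (368,180), green at (330,243) on the robot's side, and red behind it at (355,243). The two cameras differ by about 10 mm in y, so I'll fit the cycler pose more carefully.

```bash
cat > fit.py <<'E'
from h import *
from scipy.spatial.transform import Rotation as R
def rect(q,n):
    r=cv2.minAreaRect(q[:,:2].astype(np.float32)); print(n,len(q),np.round(r[0],1),np.round(r[1],1),round(r[2],1))
for c in ("scene","top"):
    p=bot.capture(c); hsv=cv2.cvtColor(p["img"],cv2.COLOR_BGR2HSV)
    H,S,V=[hsv[...,i].astype(int) for i in range(3)]
    full=np.ones(H.shape,bool); X=np.full(H.shape+(3,),-9e3)
    m=p["range_z"]>0; X[m]=w(p,m)
    box=(abs(X[...,0]-630)<190)&(abs(X[...,1]+50)<200)
    k=np.ones((3,3),np.uint8)
    for n,mk in dict(green=box&(H>45)&(H<85)&(S>120)&(X[...,2]>122)&(X[...,1]<-100),red=box&((H<8)|(H>172))&(S>150)&(X[...,2]>122)&(X[...,1]<-80),
        orange=box&(H>4)&(H<20)&(S>150)&(X[...,2]>70)&(X[...,2]<110)).items():
        q=X[mk]; 
        if len(q): print(c,n,len(q),np.median(q,0).round(1),np.percentile(q,95,0).round(0),"bbox mid",((np.percentile(q,3,0)+np.percentile(q,97,0))/2).round(1))
    rear=cv2.erode((box&(abs(X[...,2]-140)<5)&(S<60)&(X[...,0]>640)).astype(np.uint8),k)>0; rect(X[rear],c+" rear")
    top=cv2.erode((box&(abs(X[...,2]-115)<5)).astype(np.uint8),k)>0; rect(X[top],c+" ctl")
    blue=box&(H>100)&(H<125)&(S>130)
    tr=blue&(X[...,2]<108)&(X[...,2]>40)&(X[...,0]<560); q=X[tr]; rect(q,c+" trayblue"); print("z",np.percentile(q[:,2],[3,97]).round(0))
    ld=blue&(X[...,2]>145)&(X[...,0]<760); q=X[ld]; rect(q,c+" lid")
    cen=np.median(q,0); n=np.linalg.svd(q-cen,full_matrices=False)[2]; print("lid cen",cen.round(0),"n",n[2].round(3),"z",np.percentile(q[:,2],[3,97]).round(0)); hi=q[q[:,2]>np.percentile(q[:,2],85)];print("lid top strip",hi.min(0).round(0),hi.max(0).round(0))
    lab=(X[...,2]<12)&(X[...,2]>-30)&(abs(X[...,0]-400)<80)&(abs(X[...,1])<120); print("bench z",np.median(X[lab][:,2]) if lab.any() else None)
E
python3 fit.py
```

```text
scene green 152 [ 590.7 -161.9  135.7] [ 604. -143.  139.] bbox mid [ 590.4 -157.8  133. ]
scene red 151 [ 647.2 -147.4  136. ] [ 660. -131.  139.] bbox mid [ 647.  -142.8  132.9]
scene orange 737 [524.8 -32.3  88.1] [568.  31.  92.] bbox mid [526.7 -26.6  86.8]
scene rear 2520 [745.4 -36.7] [ 74.5 293.9] 9.6
scene ctl 2075 [617.8 -59.3] [176.3 296.2] 9.7
scene trayblue 268 [466.6 -34.9] [ 12.  145.9] 9.8
z [ 72. 102.]
scene lid 1511 [660.9 -48.5] [ 94.4 263. ] 10.0
lid cen [637. -50. 246.] n [0.847 0.147 0.51 ] z [147. 263.]
lid top strip [602. -86. 260.] [641.  75. 267.]
bench z -0.8459898916912607
top green 104 [ 589.  -153.2  135.4] [ 604. -140.  140.] bbox mid [ 590.6 -153.7  131.9]
top red 102 [ 645.8 -140.   134.8] [ 660. -126.  139.] bbox mid [ 647.7 -140.3  131.5]
top orange 457 [521.3 -17.4  87.9] [559.  36.  93.] bbox mid [521.8 -16.5  88.5]
top rear 862 [743.7 -30.7] [ 69.8 290.8] 9.6
top ctl 826 [617.3 -52.2] [174.8 292.2] 9.1
top trayblue 158 [464.4 -28.2] [  7.6 143.8] 9.9
z [ 76. 103.]
top lid 651 [658.6 -45.5] [ 88.2 267.1] 15.8
lid cen [623. -10. 257.] n [-0.805 -0.142 -0.576] z [148. 263.]
lid top strip [607. -79. 261.] [641.  78. 266.]
bench z -1.1666023303753263
```

Emit:
apply_moves(motion="0 0 0 -8.3; 0 0 0 -8.3; 0 0 0 -8.3; 0 0 0 -8.2; -0.010 -0.0455 0 0; -0.010 -0.0455 0 0; -0.010 -0.0455 0 0; -0.010 -0.0455 0 0", fingers=-1)

```text
time: 1.8
tool_pos: [279.1, 307.8, 226.9]
tcp_rot: [3.141, 0.001, -2.972]
contact_force: [0.7, 1.0, 1.0]
grip_width: 16.7
finger_force: 0.0
```

Emit:
apply_moves(motion="-0.010 -0.0455 0 0; -0.010 -0.0455 0 0; -0.010 -0.0455 0 0; -0.010 -0.0455 0 0; -0.010 -0.0455 0 0; -0.010 -0.0455 0 0; -0.010 -0.0455 0 0; -0.010 -0.0455 0 0")

```text
time: 2.8
tool_pos: [419.2, -37.9, 226.9]
tcp_rot: [-3.142, 0.001, -2.973]
contact_force: [0.4, 1.0, -0.6]
grip_width: 0.6
finger_force: 0.0
```

Emit:
apply_moves(motion="0 0 0.05 0; 0 0 0.05 0; 0 0 0.05 0; -0.01 0 0 0; -0.01 0 0 0; -0.005 0 0 0; 0 0 0 0")

```text
time: 3.68
tool_pos: [444.7, -32.1, 78.0]
tcp_rot: [-3.14, 0.003, -2.972]
contact_force: [-0.6, 0.3, 0.3]
grip_width: 0.4
finger_force: 0.0
```

Emit:
apply_moves(motion="-0.007 0 0 0; -0.007 0 0 0; -0.007 0 0 0; -0.007 0 0 0; 0 0 0 0")

```text
time: 4.3
tool_pos: [471.9, -27.3, 76.6]
tcp_rot: [-3.141, 0.001, -2.973]
contact_force: [0.6, 0.5, 0.2]
grip_width: 0.1
finger_force: 0.0
```

Emit:
apply_moves(motion="-0.006 0 0 0; -0.006 0 0 0; -0.006 0 0 0")

```text
time: 4.68
tool_pos: [488.9, -24.2, 76.5]
tcp_rot: [3.141, -0.001, -2.973]
contact_force: [-2.5, -0.6, 0.5]
grip_width: 0.8
finger_force: 1.4
```

```bash
python3 - <<'E'
from h import *
p=bot.capture("scene"); cv2.imwrite("pics/s1.png",cv2.resize(p["img"][120:300,220:460],None,fx=3,fy=3,interpolation=cv2.INTER_CUBIC))
E
```

```text
(no output)
```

View pics/s1.png

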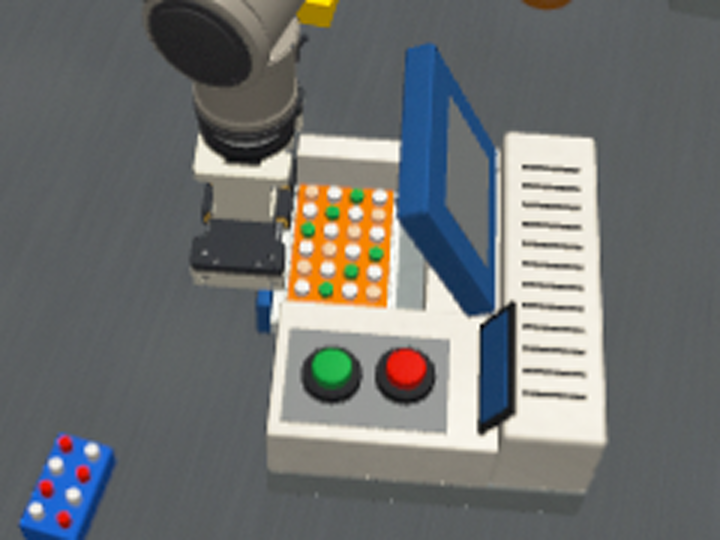

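The gripper is on the blue panel at crop (265,300), and the 2.5 N reading says the tray is sliding with it. About 9 mm to go.

Emit:
apply_moves(motion="-0.004 0 0 0; -0.003 0 0 0; -0.002 0 0 0; -0.001 0 0 0; 0 0 0 0")

```text
time: 5.35
tool_pos: [498.0, -22.8, 76.7]
tcp_rot: [3.141, -0.001, -2.973]
contact_force: [-4.4, -1.3, 0.9]
grip_width: 0.7
finger_force: 2.4
```

Emit:
apply_moves(motion="-0.002 0 0 0; -0.002 0 0 0; 0 0 0 0")

```text
time: 5.72
tool_pos: [497.9, -22.7, 76.7]
tcp_rot: [3.141, -0.01, -2.972]
contact_force: [-20.0, -6.8, 14.5]
grip_width: 0.0
finger_force: 10.3
```

Emit:
apply_moves(motion="0.01 0 0 0; 0.03 0 0 0; 0.03 0 0 0; 0.01 0 -0.05 0; 0 0 -0.06 0; 0 0 -0.06 0; 0 0 -0.06 0; 0 0 0 0")

```text
time: 6.72
tool_pos: [426.3, -35.9, 311.5]
tcp_rot: [-3.137, 0.012, -2.972]
contact_force: [0.2, -0.4, -0.8]
grip_width: 0.7
finger_force: 0.0
```

```bash
cat > lid.py <<'E'
from h import *
o=np.array([656.3,-49,0]); c,s=np.cos(.169),np.sin(.169); M=np.array([[c,s,0],[-s,c,0],[0,0,1]])
for cam in ("scene","top"):
    p=bot.capture(cam); m=p["range_z"]>0; X=np.full(m.shape+(3,),-9e3); X[m]=(w(p,m)-o)@M.T
    hsv=cv2.cvtColor(p["img"],cv2.COLOR_BGR2HSV).astype(int)
    x,y,z=X[...,0],X[...,1],X[...,2]
    b=(abs(y-50)<95)&(hsv[...,0]>100)&(hsv[...,0]<125)&(hsv[...,1]>130)
    t=X[b&(x<-100)&(z>45)&(z<105)&(x>-260)]; 
    if len(t): print(cam,"tray blue x",np.percentile(t[:,0],[2,50,98]).round(1),"y",np.percentile(t[:,1],[2,98]).round(1))
    l=X[(abs(y-50)<70)&(z>160)&(z<275)&(x<60)&(x>-90)]
    for z0 in range(160,272,10):
        q=l[abs(l[:,2]-z0-5)<5]
        if len(q)>5: print(z0+5,len(q),np.percentile(q[:,0],[3,50,97]).round(0),end=" ; ")
    print()
E
python3 lid.py
```

```text
scene tray blue x [-142.2 -136.5 -130.9] y [-26.5 116.5]
165 74 [25. 28. 31.] ; 175 80 [20. 23. 26.] ; 185 73 [15. 18. 21.] ; 195 86 [10. 13. 16.] ; 205 73 [ 5.  8. 11.] ; 215 90 [0. 3. 6.] ; 225 84 [-4. -2.  1.] ; 235 98 [-10.  -7.  -4.] ; 245 94 [-16. -12. -10.] ; 255 399 [-43. -34. -15.] ; 265 177 [-32. -25. -20.] ; 
165 25 [28. 30. 33.] ; 175 24 [23. 25. 28.] ; 185 24 [17. 20. 23.] ; 195 27 [13. 15. 17.] ; 205 24 [ 8. 10. 12.] ; 215 29 [-33.   5.   8.] ; 225 48 [-35.  -2.   3.] ; 235 36 [-8. -5. -2.] ; 245 48 [-41. -12.  -8.] ; 255 374 [-41. -32. -15.] ; 265 113 [-33. -23. -18.] ;
```

The tray is home (panel face at local x −142) and the lid stands at about 1.11 rad with its hinge at x≈22. I'll pass over it and come down behind its outer face.

Emit:
apply_moves(motion="-0.042 0 0 0; -0.042 0 0 0; -0.042 0 0 0; -0.042 0 0 0; -0.042 0 0 0; -0.042 0 0 0; 0 0 0.03 0; 0 0 0.03 0")

```text
time: 7.82
tool_pos: [672.1, 7.3, 242.7]
tcp_rot: [3.14, -0.003, -2.972]
contact_force: [-0.8, -0.3, 0.7]
grip_width: 0.7
finger_force: 0.0
```

Emit:
apply_moves(motion="0 0 0 0; 0 0 0 0")

```text
time: 8.07
tool_pos: [672.3, 6.9, 247.0]
tcp_rot: [3.141, 0.0, -2.973]
contact_force: [-0.4, -0.6, 0.2]
grip_width: 0.3
finger_force: 0.0
```

```bash
cat > loc.py <<'E'
from h import *
o=np.array([656.3,-49,0]); c,s=np.cos(.169),np.sin(.169); M=np.array([[c,s,0],[-s,c,0],[0,0,1]])
print((M@(np.array(bot.get_obs()["tool_pos"])-o)).round(1))
E
python3 loc.py
```

```text
[ 25.2  52.4 247. ]
```

Emit:
apply_moves(motion="0.014 0 0 0; 0.014 0 0 0; 0.011 0 0.001 0; 0.011 0 0.002 0; 0.009 0 0.005 0; 0.009 0 0.005 0; 0 0 0 0")

```text
time: 8.95
tool_pos: [604.9, -4.7, 234.7]
tcp_rot: [-3.141, 0.001, -2.973]
contact_force: [1.3, -0.7, 2.2]
grip_width: -0.2
finger_force: 0.7
```

```bash
python3 loc.py; python3 lid.py
```

```text
[-43.2  52.3 234.7]
scene tray blue x [-141.9 -136.4 -131. ] y [-26.  116.3]
165 173 [ 7. 13. 20.] ; 175 140 [-2.  4.  9.] ; 185 86 [-11.  -6.  -1.] ; 195 95 [-22. -16. -11.] ; 205 78 [-32. -26. -20.] ; 215 75 [-42. -37. -31.] ; 225 77 [-81. -48. -42.] ; 235 108 [-78. -68. -51.] ; 245 26 [-68. -65. -61.] ; 
top tray blue x [-141.1 -139.9 -134.7] y [-16.8  12.3]
165 26 [ 9. 15. 20.] ; 175 30 [ 0.  4. 11.] ; 185 27 [-13.  -6.  -1.] ; 195 19 [-16. -13.  -8.] ; 215 16 [-37. -35. -33.] ; 225 17 [-79. -76. -59.] ; 235 63 [-75. -67. -53.] ; 245 20 [-67. -63. -61.] ;
```

Emit:
apply_moves(motion="0.008 0 0.006 0; 0.008 0 0.007 0; 0.007 0 0.0075 0; 0.007 0 0.0075 0; 0.006 0 0.008 0; 0.006 0 0.009 0; 0.005 0 0.009 0; 0.0045 0 0.009 0")

```text
time: 10.05
tool_pos: [554.1, -13.2, 170.0]
tcp_rot: [3.142, 0.0, -2.973]
contact_force: [1.4, -0.5, 1.5]
grip_width: 0.8
finger_force: 1.0
```

Emit:
apply_moves(motion="0.002 0 0.007 0; 0.002 0 0.007 0; 0.001 0 0.005 0; 0.001 0 0.004 0; 0 0 0.002 0; 0 0 0 0")

```text
time: 10.8
tool_pos: [548.6, -14.1, 145.6]
tcp_rot: [3.141, 0.001, -2.973]
contact_force: [-0.9, 1.3, -0.1]
grip_width: 0.3
finger_force: 0.0
```

```bash
python3 loc.py
```

```text
[-100.2   52.5  145.6]
```

Emit:
apply_moves(motion="0 0 0.002 0; 0 0 0.002 0; 0 0 0 0; 0 0 0 0")

```text
time: 11.3
tool_pos: [548.9, -14.1, 145.0]
tcp_rot: [-3.141, 0.003, -2.972]
contact_force: [-7.6, 1.3, 23.1]
grip_width: 0.4
finger_force: 11.4
```

Emit:
apply_moves(motion="0 0 -0.025 0; 0 0 -0.025 0; -0.004 -0.036 0 0; -0.004 -0.037 0 0; -0.004 -0.037 0 0; -0.005 -0.037 0 0; 0 0 0 0")

```text
time: 12.18
tool_pos: [590.4, -158.6, 191.2]
tcp_rot: [-3.141, 0.001, -2.976]
contact_force: [-0.6, -0.2, -0.1]
grip_width: 0.2
finger_force: 0.0
```

```bash
python3 loc.py; python3 lid.py | grep tray; python3 - <<'E'
from h import *
o=np.array([656.3,-49,0]); c,s=np.cos(.169),np.sin(.169); M=np.array([[c,s,0],[-s,c,0],[0,0,1]])
ims=[]
for cam in ("scene","top"):
    p=bot.capture(cam); m=p["range_z"]>0; X=np.full(m.shape+(3,),-9e3); X[m]=(w(p,m)-o)@M.T
    q=X[(abs(X[...,0]+50)<60)&(abs(X[...,1]-50)<60)]; q=q[q[:,2]>125]
    A=np.linalg.lstsq(np.c_[q[:,:2],np.ones(len(q))],q[:,2],rcond=None)[0]; print(cam,"lid slope",A.round(3),np.median(q[:,2]))
    a,b=((130,220) if cam=="scene" else (80,250)); ims.append(cv2.resize(p["img"][a:a+160,b:b+200],(400,320),interpolation=cv2.INTER_CUBIC))
cv2.imwrite("pics/s2.png",np.hstack(ims))
E
```

```text
[-83.4 -97.  191.2]
scene tray blue x [-142.2 -138.7 -133.5] y [-26.9  12.4]
top tray blue x [-141.4 -139.6 -134.7] y [ 34.4 123.3]
scene lid slope [-1.40000e-02 -2.00000e-03  1.44456e+02] 144.5746609263823
top lid slope [ -0.183  -0.365 161.713] 144.44937338519253
```

View pics/s2.png

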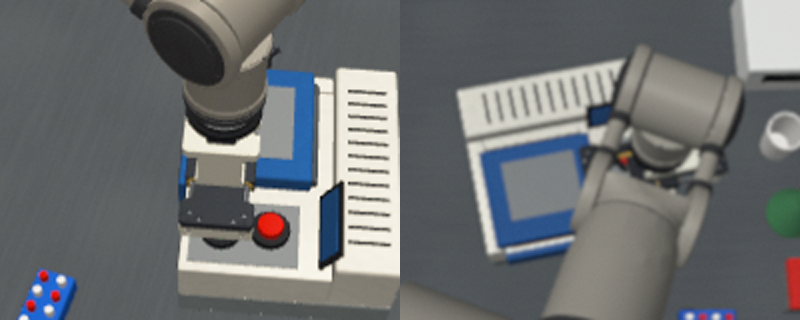

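The lid lies flat at 144.5 mm and the gripper is over green, with red clear at left-panel (270,223).

Emit:
apply_moves(motion="0 0.002 0.02 0; 0 0 0.02 0; 0 0 0.006 0; 0 0 0.003 0; 0 0 0 0")

```text
time: 13.0
tool_pos: [589.8, -154.1, 143.3]
tcp_rot: [-3.141, 0.001, -2.972]
contact_force: [0.5, -1.1, 0.6]
grip_width: 0.4
finger_force: 0.0
```

Emit:
apply_moves(motion="0 0 0.002 0; 0 0 0.002 0; 0 0 0 0")

```text
time: 13.38
tool_pos: [589.4, -154.3, 138.6]
tcp_rot: [3.141, -0.0, -2.973]
contact_force: [0.5, -0.2, -0.3]
grip_width: 0.7
finger_force: 0.0
```

Emit:
apply_moves(motion="0 0 0.002 0; 0 0 0.002 0; 0 0 0 0")

```text
time: 13.75
tool_pos: [589.7, -154.4, 134.9]
tcp_rot: [-3.141, 0.001, -2.973]
contact_force: [-0.1, 0.7, 3.3]
grip_width: 0.6
finger_force: 1.5
```

Emit:
apply_moves(motion="0 0 0.002 0; 0 0 0.002 0; 0 0 0 0")

```text
time: 14.12
tool_pos: [589.7, -154.4, 131.7]
tcp_rot: [-3.141, 0.001, -2.973]
contact_force: [-1.8, 0.8, 9.5]
grip_width: 0.4
finger_force: 4.6
```

Emit:
apply_moves(motion="0 0 0.002 0; 0 0 0 0; 0 0 0 0")

```text
time: 14.5
tool_pos: [589.8, -154.4, 131.5]
tcp_rot: [-3.14, 0.002, -2.972]
contact_force: [-5.4, 1.4, 19.0]
grip_width: 0.3
finger_force: 9.7
```

Emit:
apply_moves(motion="0 0 -0.005 0; 0 0 -0.02 0; 0 0 -0.04 0; 0 0 -0.06 0; 0 0 0 0; 0 0 0 0")

```text
time: 15.25
tool_pos: [589.1, -154.1, 252.7]
tcp_rot: [3.141, -0.001, -2.973]
contact_force: [-0.0, 0.1, -0.2]
grip_width: 0.4
finger_force: 0.0
```

```bash
python3 lid.py | grep tray; python3 - <<'E'
from h import *
o=np.array([656.3,-49,0]); c,s=np.cos(.169),np.sin(.169); M=np.array([[c,s,0],[-s,c,0],[0,0,1]])
p=bot.capture("scene"); m=p["range_z"]>0; X=np.full(m.shape+(3,),-9e3); X[m]=(w(p,m)-o)@M.T
q=X[(abs(X[...,0]+50)<60)&(abs(X[...,1]-50)<60)]; q=q[(q[:,2]>125)&(q[:,2]<160)]
print("lid slope",np.linalg.lstsq(np.c_[q[:,:2],np.ones(len(q))],q[:,2],rcond=None)[0].round(3))
cv2.imwrite("pics/s3.png",p["img"])
E
```

```text
scene tray blue x [-142.4 -140.3 -134.7] y [ 7.  65.8]
top tray blue x [-141.3 -139.6 -134.2] y [ 39.8 123.6]
lid slope [-7.00000e-03  3.00000e-03  1.44462e+02]
```

View pics/s3.png

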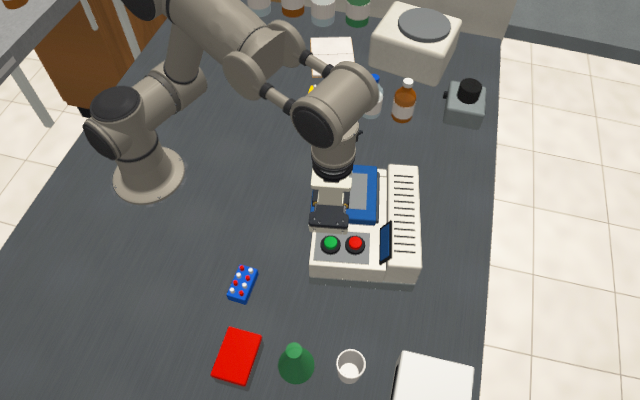

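The picture shows the tray home, the lid flat, green (330,243) and red (355,243) both up, and the arm clear.

```bash
python3 -c "
from plant import bot
print(bot.close_job())"
```

```text
the job is handed in; nothing more can be done
None
```

I handed the job in at about 15 s of the 58 s allowed, with the tray fully home, the lid flat shut, the green button pressed to its stop and let go, red never touched and the arm clear; the judge's verdict was not shown to me.

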